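# Rack the grinding heads in reverse order

### The arm

A 6-joint arm with a two-finger parallel gripper is mounted at the origin on the work surface. World frame = base frame: x ahead of the robot, y to its left, z up, the work surface at z = 0. Lengths are in mm, angles in rad, forces in N, time in s.
With the tool pointing down it reaches from about 400 to 925 mm from the base axis. Payload 3.4 kg.
Tool frame: the origin (TCP) lies midway between the tips of the shut fingers; the grasp point (between the pads) lies 19 mm behind it; z points along the fingers, y is the line along which they close (so a half turn about z gives the same grasp; the last joint's range is limited). The gripper opens to 85 mm and grips with 20 to 120 N. Pads are 22 mm wide; open, the fingers measure 114 mm over their backs; the gripper's body (76 mm by 85 mm) begins 54 mm behind the grasp point. The pads swing forward as they close: fully open they stand 13 mm farther back than shut.
Start: joints at [-1.357, 0.307, 1.506, -0, 1.328, -0.073], TCP at [163.186, -551.363, 231.305] pointing down, gripper open.
Joint ranges: [-3.12, 3.12], [-1.05, 2.28], [0.14, 2.33], [-1.42, 4.57], [0.1, 2.73], [-2.68, 2.68]. Speed limits (rad/s): [2.57, 2.57, 3.14, 3.14, 3.14, 3.14].

### API

Orientations are given as a rotation vector (axis times angle).
In Python, from rig import * gives the robot as it stands. The module is installed in compiled form; this text tells all that it offers.
- The arm moves only by the tool send_rows, never from a script. Its argument "rows" is a list of rows, each a list of 4 numbers: the shift along the tool's x, y, z in m, then the turn about the tool's z in rad. In form: [[tx, ty, tz, yaw], ...]. A call has 1 to 8 rows; each row shifts and turns the commanded pose from where the row before left it, along the tool's axes as they then stand; what a row does not reach is not made up. A row lasts 1/10 s, in which the tool goes at most 50 mm and 8.59 degrees, less where a joint would pass 70% of its speed; a pose out of reach is approached as far as the arm can. A call with a gripper value outside its range is refused whole. "gripper" is the finger opening in m, from 0 to 0.0854, set as the call begins (left out, the last holds). The fingers move at their own pace and stop on an object; the grip force is fixed at half the most. Time passes only in rows, so rows that do not move let the fingers close. It gives the time, the measured TCP pose, the force, the opening and the grip force at its end, in the units of the state.
- sense(): the state, without advancing time (a new reading comes with each control period).
- snapshot(name): name is "scene" or "top"; returns a dict with "color" (420x560x3 uint8, red, green, blue), "mtx" (3x3 intrinsics, pixels), "k1" (the pictures are not rectified: a ray, as slopes to the right and down, at radius r is drawn at 1 + k1 r^2 times it, then the intrinsics apply), "R" (3x3) and "t" (3): a world point X has camera coordinates R X + t. Camera axes: x right, y down, z forward; pixel columns grow to the right and rows downward; lengths in mm; the calibration is good to about 2 mm. A picture is of the moment at which its call begins. There is no depth.
- sign_off(): hands the job in; it is judged then, once.
The state is a dict: "time": time; "joint_positions": joint angles; "dq": joint speeds; "effort": joint torques, N m; "eef_pos": TCP position; "eef_rot": TCP orientation; "ft_force": force on the tool from outside, world axes, zero at the start; "ft_torque": the same for the moment, N m; "gripper_width": finger opening in mm; "finger_force": force on a finger pad.
Only numpy, scipy, OpenCV 4.12 (cv2) and the standard library are available. Lean on these libraries where they do the work, as an engineer would, in place of code of your own. Each camera call takes 0.05 s, during which the arm holds its last target. There are 200 camera calls.

### The job

Move the four grinding heads from the aluminium carrier into the grey steel rack beside it, one to a pocket, in reverse order counted from the knobs: the head nearest the carrier's knob goes into the pocket farthest from the rack's knob, the next into the next, and the head farthest from the carrier's knob ends nearest the rack's knob. The stones are brittle, so set each down gently and upright on the pocket floor without dropping or toppling it, and leave the bottle, the spanner and the tin where they are.

Things in the scene. Friction and masses are not known exactly. Their poses are not given: they have to be found in the camera images.
- cylinder_head: Loose grinding head, 130 g, with a slim tall cylindrical body, 32 mm in diameter and 44 mm tall (74 mm with shank). Its dull red-brown abrasive body stands on its flat underside; a bright steel shank, 14 mm in diameter and 30 mm tall, rises from the middle of its top, a thin brass washer at its foot: the place to grip. Origin: centre of the underside; z up along the shank.
- cone_head: Loose grinding head, 120 g, with a conical body, 48 mm in diameter at the foot, 20 mm at the top, 36 mm tall (66 mm with shank). Its dull red-brown abrasive body stands on its flat underside; a bright steel shank, 14 mm in diameter and 30 mm tall, rises from the middle of its top, a thin brass washer at its foot: the place to grip. Origin: centre of the underside; z up along the shank.
- wheel_head: Loose grinding head, 110 g, with a flat wheel-shaped body, 48 mm in diameter and 16 mm tall (46 mm with shank). Its dull red-brown abrasive body stands on its flat underside; a bright steel shank, 14 mm in diameter and 30 mm tall, rises from the middle of its top, a thin brass washer at its foot: the place to grip. Origin: centre of the underside; z up along the shank.
- square_head: Loose grinding head, 120 g, with a square body, 34 x 34 mm and 28 mm tall (58 mm with shank); it may stand at any yaw. Its dull red-brown abrasive body stands on its flat underside; a bright steel shank, 14 mm in diameter and 30 mm tall, rises from the middle of its top, a thin brass washer at its foot: the place to grip. Origin: centre of the underside; z up along the shank.
- cylinder_dish: Fixed grey square dish, 64 x 64 mm, 12 mm high, walls and floor 3 mm thick, standing on the carrier plate: the dish in which the cylinder head stands at the start, so it shows that head's place in the row. Origin: centre of its underside, 8 mm above the bench; sides along the carrier's x and y.
- cone_dish: Fixed grey square dish, 64 x 64 mm, 12 mm high, walls and floor 3 mm thick, standing on the carrier plate: the dish in which the cone head stands at the start, so it shows that head's place in the row. Origin: centre of its underside, 8 mm above the bench; sides along the carrier's x and y.
- wheel_dish: Fixed grey square dish, 64 x 64 mm, 12 mm high, walls and floor 3 mm thick, standing on the carrier plate: the dish in which the wheel head stands at the start, so it shows that head's place in the row. Origin: centre of its underside, 8 mm above the bench; sides along the carrier's x and y.
- square_dish: Fixed grey square dish, 64 x 64 mm, 12 mm high, walls and floor 3 mm thick, standing on the carrier plate: the dish in which the square head stands at the start, so it shows that head's place in the row. Origin: centre of its underside, 8 mm above the bench; sides along the carrier's x and y.
- carrier: Fixed bright aluminium carrier, a plate 76 x 276 mm, 8 mm thick, with the four dishes in a row on it, centres at y = -102, -34, 34 and 102 mm in its own frame (x = 0). A black ball knob on a short stem sticks out of its +y end (out to 168 mm from the middle). Origin: centre of its underside, on the bench; y along the row towards the knob, z up.
- rack: Fixed grey steel rack, 72 x 276 mm, 18 mm high, empty at the start: four open pockets in a row, each 64 x 64 mm inside, walls 4 mm, floor 5 mm above the bench, centres at y = -102, -34, 34 and 102 mm in its own frame (x = 0). A black ball knob sticks out of its +y end (to 168 mm from the middle). Origin: centre of its underside, on the bench; y along the row to the knob, z up.
Mind the look-alikes: they are no part of the job. What is shaped like the wheel_head but blue or turquoise is not meant. What is shaped like the cone_head but black or orange is not meant.

How it is judged:
By the outcome, as a careful person would: the job done as asked, in the order asked, and still so for the second after the job is handed in, with the robot touching nothing.
It also fails if it takes over 112 s, if anything falls off the work surface, if the arm or the gripper's body presses on something with over 40 N, if the wrist force passes 120 N, or if a joint passes its speed limit or range.

## Working session

There is one attempt and no reset: what is moved stays moved. The work goes in short steps, Python scripts to look and compute and a tool call to move; the robot and the scene stay as the last step left them, time stands still between calls to the robot, and variables do not carry over. Pictures are saved under pics/ and viewed, at most 14 in all, crops included, and the job is handed in when it is done.

Besides the shell and the picture viewer there is one more tool, called after "Call:" by a JSON object that holds its "api" and its "payload". send_rows: Moves the arm, as the interface text tells. Its arguments: {"type":"object","properties":{"rows":{"type":"array"},"gripper":{"type":"number"}},"required":["rows"]}

```bash
mkdir -p pics
python3 - <<'E'
from rig import *
import cv2,numpy as np
s=sense();print(s['time'],s['eef_pos'],s['eef_rot'],s['ft_force'],s['gripper_width'])
for n in("scene","top"):
    d=snapshot(n);np.savez(n+'.npz',**d);cv2.imwrite(f'pics/{n}0.png',d['color'][:,:,::-1])
    print(n,d['mtx'],d['k1'],-d['R'].T@d['t'],d['R'])
E
```

```text
0.0 [ 163.0493533  -550.69290203  230.39320692] [-3.10715244e+00 -4.50224015e-01  1.89692525e-04] [-0.31146345  0.69249432  0.69068288] 85.10743183513745
scene [[462.65348192   0.         277.65108563]
 [  0.         462.65348192 211.4845912 ]
 [  0.           0.           1.        ]] 0.008083604599784671 [1151.49566118 -520.23584008  708.50789573] [[ 0.62865422  0.77766362  0.00575961]
 [ 0.47902849 -0.3813855  -0.79061799]
 [-0.61263822  0.49978435 -0.61228263]]
top [[397.69558016   0.         275.11902048]
 [  0.         397.69558016 213.64659614]
 [  0.           0.           1.        ]] 0.005762447457487257 [385.49478875  -1.84690559 776.56491429] [[-0.02427102 -0.99961643  0.01333837]
 [-0.9877003   0.02191592 -0.15481541]
 [ 0.1544637  -0.01693184 -0.98785337]]
```

View pics/top0.png

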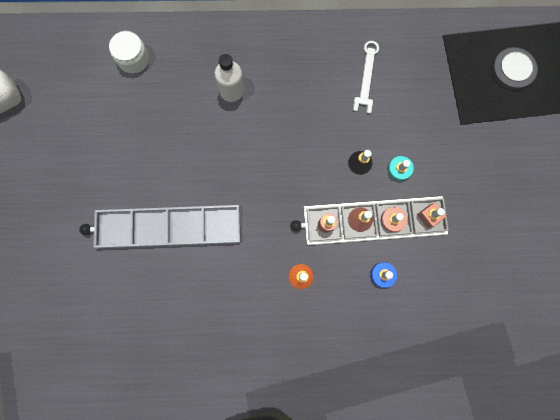

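View pics/scene0.png

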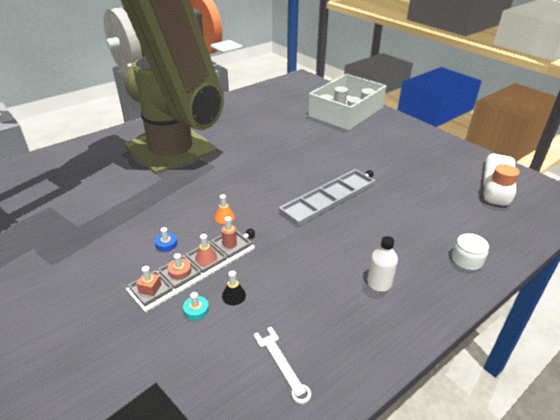

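```bash
cat > h.py <<'E'
import numpy as np,cv2
def load(n): return dict(np.load(n+'.npz'))
def ray(d,uv):
    k=float(d['k1']); p=cv2.undistortPoints(np.array([[uv]],float),d['mtx'],np.array([k,0,0,0.]))[0,0]
    return -d['R'].T@d['t'], d['R'].T@np.array([p[0],p[1],1])
def plane(d,uv,z):
    c,r=ray(d,uv); return (c+r*(z-c[2])/r[2])
def proj(d,X):
    return cv2.projectPoints(np.array([X],float),cv2.Rodrigues(d['R'])[0],d['t'].astype(float),d['mtx'],np.array([float(d['k1']),0,0,0]))[0][0,0]
def blobs(m,amin):
    n,_,st,c=cv2.connectedComponentsWithStats(m.astype(np.uint8)); return [(c[i].round(1),st[i,4],st[i,:4]) for i in range(1,n) if st[i,4]>=amin]
E
python3 - <<'E'
from h import *
t=load('top');s=load('scene')
img=t['color'][:,:,::-1].astype(np.uint8)
cv2.imwrite('pics/c1.png',cv2.resize(img[185:260,280:460],None,fx=4.4,fy=4.4,interpolation=cv2.INTER_CUBIC))
cv2.imwrite('pics/c2.png',cv2.resize(img[195:260,75:250],None,fx=4.4,fy=4.4,interpolation=cv2.INTER_CUBIC))
si=s['color'][:,:,::-1]
cv2.imwrite('pics/c3.png',cv2.resize(si[190:310,120:280],None,fx=5,fy=5,interpolation=cv2.INTER_CUBIC))
E
```

```text
(no output)
```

View pics/c1.png

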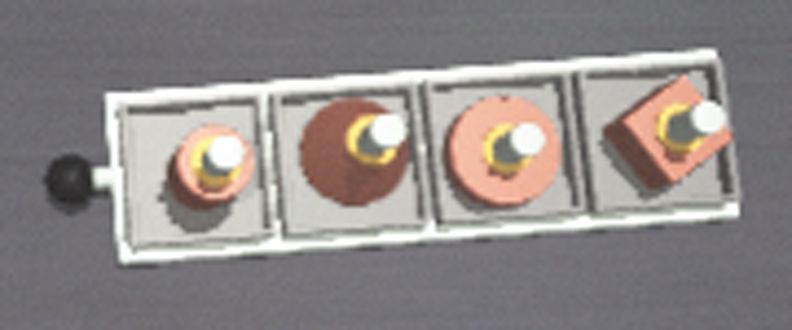

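View pics/c2.png

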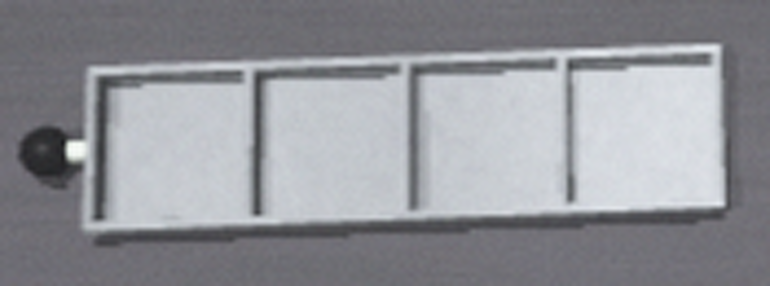

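View pics/c3.png

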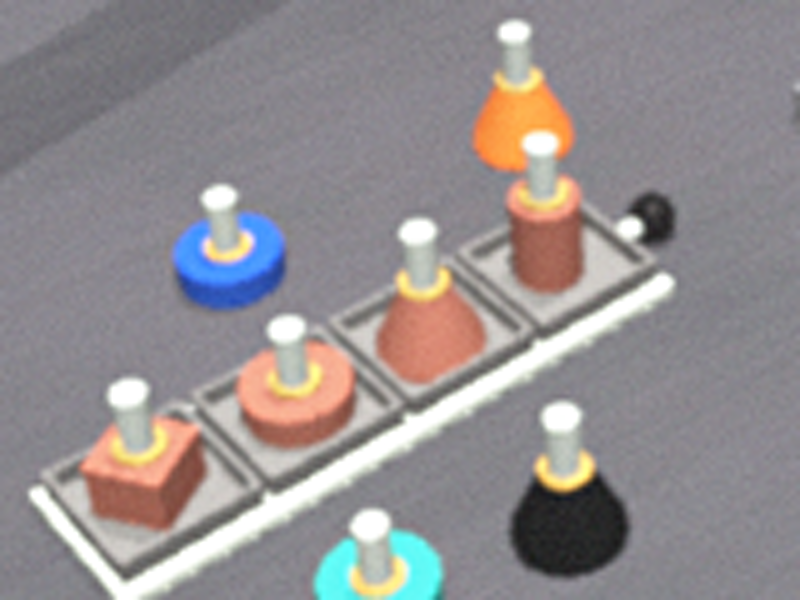

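The carrier crop (c1) shows the order from the knob as cylinder, cone, wheel, square. The shank tops are at c1 (227,155), (387,132), (526,140) and (709,117). The rack (c2) has its knob on the left and corners at (88,68), (722,45), (725,208) and (83,230). In the scene crop (c3) the shank tops are at (541,144), (418,232), (288,327) and (129,390).

Run:
```python
from h import *
from rig import sense
t=load('top');s=load('scene')
f=lambda p,k,o:(np.array(p)+.5)/k-.5+o
def tri(a,b):
    c1,r1=ray(t,a);c2,r2=ray(s,b)
    A=np.c_[r1,-r2];l=np.linalg.lstsq(A,c2-c1,rcond=None)[0]
    p,q=c1+l[0]*r1,c2+l[1]*r2;return (p+q)/2,np.linalg.norm(p-q)
for n,a,b,z in [('cyl',(227,155),(541,144),85),('cone',(387,132),(418,232),77),('wheel',(526,140),(288,327),57),('sq',(709,117),(129,390),69)]:
    a=f(a,4.4,(280,185));b=f(b,5,(120,190))
    m,e=tri(a,b);print(n,plane(t,a,z).round(1),plane(s,b,z).round(1),'tri',m.round(1),round(e,1))
for nm,cs,o,z in [('carrier',[(106,95),(717,52),(740,215),(121,264)],(280,185),8),('rack',[(88,68),(722,45),(725,208),(83,230)],(75,195),18)]:
    P=np.array([plane(t,f(c,4.4,o),z) for c in cs])[:,:2]
    c=P.mean(0);y=(P[0]+P[3]-P[1]-P[2])/2;L=np.linalg.norm(y);y/=L;x=(P[0]+P[1]-P[2]-P[3])/2
    print(nm,c.round(1),'y',y.round(4),np.degrees(np.arctan2(-y[0],y[1])).round(2),'len',L.round(1),np.linalg.norm(x).round(1))
    for k in(102,34,-34,-102):print('  ',k,(c+k*y).round(1))
from scipy.spatial.transform import Rotation as R
print(R.from_rotvec(sense()['eef_rot']).as_matrix().round(3))
```

```text
cyl [ 480.4 -112.1   85. ] [ 479.6 -110.7   85. ] tri [ 480.5 -111.6   86. ] 0.7
cone [ 489.5 -178.8   77. ] [ 487.9 -178.5   77. ] tri [ 489.2 -178.8   78. ] 0.7
wheel [ 487.8 -241.8   57. ] [ 484.7 -240.7   57. ] tri [ 487.3 -241.4   59.3] 0.8
sq [ 494. -314.   69.] [ 490.  -311.7   69. ] tri [ 493.4 -312.7   72.2] 0.2
carrier [ 488.7 -211.2] y [-0.0525  0.9986] 3.01 len 275.9 74.7
   102 [ 483.3 -109.4]
   34 [ 486.9 -177.3]
   -34 [ 490.5 -245.2]
   -102 [ 494.  -313.1]
rack [485.2 192.9] y [-0.013   0.9999] 0.75 len 276.0 71.2
   102 [483.9 294.9]
   34 [484.8 226.9]
   -34 [485.7 158.9]
   -102 [486.5  90.9]
[[ 0.959  0.284 -0.   ]
 [ 0.284 -0.959  0.002]
 [ 0.    -0.002 -1.   ]]
```

Call:
{"api": "send_rows", "payload": {"rows": [[0,0,0,-0.149],[0,0,0,-0.149],[0,0,0,-0.149],[0,0,0,-0.149],[0,0,0,-0.149],[0,0,0,-0.149],[0,0,0,-0.149],[0,0,0,-0.149]], "gripper": 0.045}}

```text
time: 0.9
eef_pos: [163.1, -550.9, 230.7]
eef_rot: [-2.313, -2.125, -0.001]
ft_force: [-0.1, 0.1, 0.4]
gripper_width: 45.2
finger_force: 0.0
```

Call:
{"api": "send_rows", "payload": {"rows": [[0,0,0,-0.085],[0.03,0.02,0,0],[0.035,0.025,0,0],[0.035,0.025,0,0],[0.035,0.025,0,0],[0.035,0.025,0,0],[0.035,0.025,0,0],[0.035,0.025,0,0]]}}

```text
time: 1.7
eef_pos: [335.1, -310.6, 231.0]
eef_rot: [-2.228, -2.214, -0.0]
ft_force: [1.1, -0.3, 0.0]
gripper_width: 45.2
finger_force: 0.0
```

Call:
{"api": "send_rows", "payload": {"rows": [[0.04,0.029,0,0],[0.04,0.029,0,0],[0.04,0.029,0,0],[0.04,0.029,0,0],[0.0386,0.029,0,0],[0,0,0.03,0],[0,0,0.04,0],[0,0,0.04,0]]}}

```text
time: 2.5
eef_pos: [481.5, -113.9, 120.5]
eef_rot: [2.225, 2.216, 0.001]
ft_force: [-0.0, -0.5, -0.8]
gripper_width: 45.1
finger_force: 0.0
```

```bash
cat > look.py <<'E'
import sys
from rig import *
from h import *
# look.py name x y z scale out : crop of each view around a world point, side by side
x,y,z=map(float,sys.argv[1:4]);out=sys.argv[4];hw=float(sys.argv[5]) if len(sys.argv)>5 else 45
ims=[]
for n in("top","scene"):
    d=snapshot(n);np.savez(n+'_'+out+'.npz',**d)
    u,v=proj(d,(x,y,z)).astype(int);h=int(hw);u=min(max(u,h),560-h);v=min(max(v,h),420-h)
    print(n,'origin',u-h,v-h,'scale',400/(2*h))
    ims.append(cv2.resize(d['color'][v-h:v+h,u-h:u+h,::-1],(400,400),interpolation=cv2.INTER_CUBIC))
cv2.imwrite(f'pics/{out}.png',np.hstack(ims))
print({k:np.round(sense()[k],1) for k in('time','eef_pos','ft_force','gripper_width')})
E
python3 look.py 480 -112 80 a1
```

```text
top origin 285 175 scale 4.444444444444445
scene origin 182 175 scale 4.444444444444445
{'time': np.float64(2.6), 'eef_pos': array([ 476.2, -112.8,  116.7]), 'ft_force': array([-0.8,  1. , -0.7]), 'gripper_width': np.float64(45.0)}
```

View pics/a1.png

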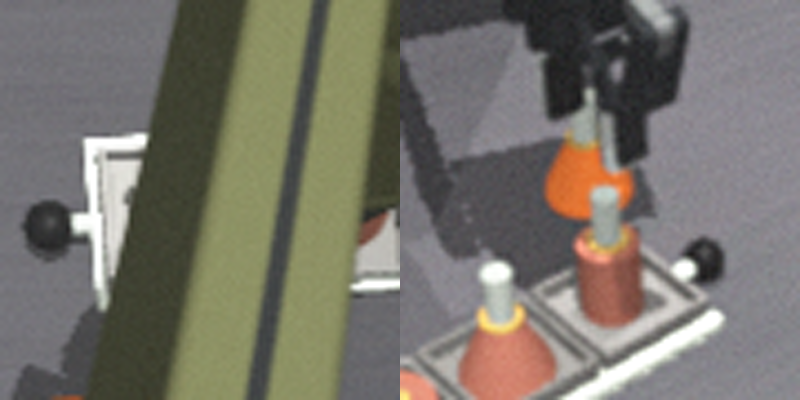

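Call:
{"api": "send_rows", "payload": {"rows": [[0,0,0.015,0],[0,0,0.01,0],[0,0,0,0],[0,0,0,0]]}}

```text
time: 3.0
eef_pos: [481.3, -115.0, 97.2]
eef_rot: [2.228, 2.214, 0.001]
ft_force: [-1.2, 0.2, 0.1]
gripper_width: 44.8
finger_force: 0.0
```

Call:
{"api": "send_rows", "payload": {"rows": [[0.0025,-0.001,0.015,0],[0,0,0.015,0],[0,0,0.007,0],[0,0,0,0],[0,0,0,0]]}}

```text
time: 3.5
eef_pos: [480.4, -112.4, 60.0]
eef_rot: [2.228, 2.214, 0.001]
ft_force: [-0.2, -0.3, 0.4]
gripper_width: 44.8
finger_force: 0.0
```

Call:
{"api": "send_rows", "payload": {"rows": [[0,0,0,0],[0,0,0,0],[0,0,0,0],[0,0,0,0],[0,0,0,0],[0,0,0,0]], "gripper": 0.005}}

```text
time: 4.1
eef_pos: [480.6, -112.4, 60.1]
eef_rot: [2.227, 2.214, 0.001]
ft_force: [-0.2, 0.1, 6.0]
gripper_width: 12.1
finger_force: 58.5
```

Call:
{"api": "send_rows", "payload": {"rows": [[0,0,-0.01,0],[0,0,-0.02,0],[0,0,-0.02,0],[0.01,0,-0.01,0],[0.03,0.002,0,0],[0.035,0.002,0,0],[0.035,0.002,0,0],[0.035,0,0,0]]}}

```text
time: 4.9
eef_pos: [486.2, 34.6, 119.3]
eef_rot: [-2.228, -2.214, 0.0]
ft_force: [0.8, 0.6, -1.7]
gripper_width: 11.9
finger_force: 58.6
```

Call:
{"api": "send_rows", "payload": {"rows": [[0.03,0,0,0],[0.02,0,0,0],[0.0085,0,0,0],[0,0,0,0],[0,0,0.02,0],[0,0,0.01,0],[0,0,0,0],[0,0,0,0]]}}

```text
time: 5.7
eef_pos: [486.8, 90.6, 89.1]
eef_rot: [-2.229, -2.213, 0.001]
ft_force: [0.9, -0.9, -2.1]
gripper_width: 12.0
finger_force: 58.6
```

```bash
python3 look.py 486 91 40 a2
```

```text
top origin 173 177 scale 4.444444444444445
scene origin 254 156 scale 4.444444444444445
{'time': np.float64(5.8), 'eef_pos': array([487.6,  90.9,  89.8]), 'ft_force': array([ 0.4, -0.1, -1.1]), 'gripper_width': np.float64(11.6)}
```

View pics/a2.png

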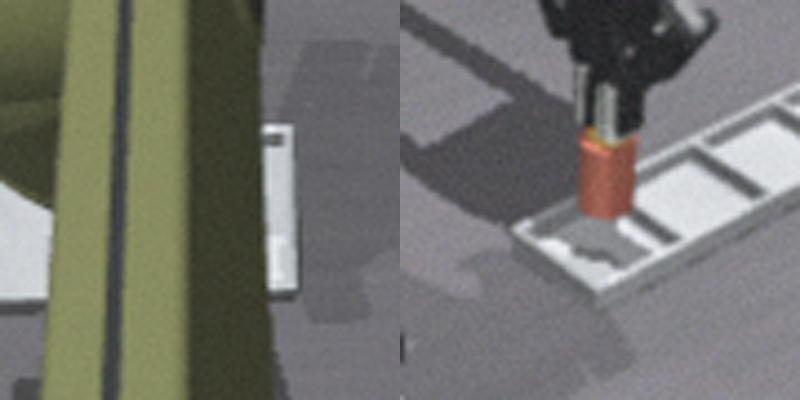

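Call:
{"api": "send_rows", "payload": {"rows": [[0,0,0.01,0],[0,0,0.01,0],[0,0,0.008,0],[0,0,0.004,0],[0,0,0.001,0],[0,0,0,0],[0,0,0,0]]}}

```text
time: 6.5
eef_pos: [487.3, 91.4, 56.4]
eef_rot: [2.228, 2.215, 0.0]
ft_force: [0.2, 0.4, -1.3]
gripper_width: 12.0
finger_force: 58.6
```

Call:
{"api": "send_rows", "payload": {"rows": [[0,0,0.001,0],[0,0,0,0]]}}

```text
time: 6.7
eef_pos: [487.2, 91.3, 55.5]
eef_rot: [2.228, 2.215, 0.001]
ft_force: [-0.4, 0.1, -1.3]
gripper_width: 12.5
finger_force: 58.6
```

Call:
{"api": "send_rows", "payload": {"rows": [[0,0,0.001,0],[0,0,0,0]]}}

```text
time: 6.9
eef_pos: [487.0, 91.3, 54.3]
eef_rot: [2.228, 2.215, 0.0]
ft_force: [0.0, 0.0, -0.7]
gripper_width: 11.5
finger_force: 58.6
```

Call:
{"api": "send_rows", "payload": {"rows": [[0,0,0.0006,0],[0,0,0,0]]}}

```text
time: 7.1
eef_pos: [487.1, 91.3, 54.1]
eef_rot: [2.228, 2.215, 0.0]
ft_force: [-1.2, -0.8, 2.6]
gripper_width: 11.9
finger_force: 59.4
```

Call:
{"api": "send_rows", "payload": {"rows": [[0,0,0.0003,0],[0,0,0,0]]}}

```text
time: 7.3
eef_pos: [487.1, 91.3, 54.0]
eef_rot: [2.228, 2.215, 0.001]
ft_force: [-1.7, -0.2, 6.4]
gripper_width: 11.8
finger_force: 59.6
```

Call:
{"api": "send_rows", "payload": {"rows": [[0,0,0,0],[0,0,0,0],[0,0,0,0],[0,0,0,0],[0,0,-0.01,0],[0,0,-0.02,0],[0,0,-0.03,0],[0,0,-0.03,0]], "gripper": 0.045}}

```text
time: 8.1
eef_pos: [486.6, 91.2, 144.6]
eef_rot: [-2.228, -2.214, 0.001]
ft_force: [0.2, -0.3, 0.3]
gripper_width: 45.0
finger_force: 0.0
```

Call:
{"api": "send_rows", "payload": {"rows": [[-0.025,0,0,0],[-0.035,0,0,0],[-0.04,0.001,0,0],[-0.04,0.001,0,0],[-0.04,0,0,0],[-0.04,0,0,0],[-0.035,0,0,0],[-0.015,0,0,0]]}}

```text
time: 8.9
eef_pos: [487.8, -181.8, 144.2]
eef_rot: [2.23, 2.21, 0.0]
ft_force: [-0.2, 1.1, 1.1]
gripper_width: 45.1
finger_force: 0.0
```

Call:
{"api": "send_rows", "payload": {"rows": [[0,0,0.02,0],[0,0,0.02,0],[0,0,0.01,0],[0,0,0,0],[0,0,0,0]]}}

```text
time: 9.4
eef_pos: [487.7, -178.3, 93.8]
eef_rot: [-2.227, -2.215, -0.0]
ft_force: [1.1, -0.5, -0.7]
gripper_width: 44.9
finger_force: 0.0
```

```bash
python3 look.py 487 -60 60 a3 110
```

```text
top origin 190 108 scale 1.8181818181818181
scene origin 139 109 scale 1.8181818181818181
{'time': np.float64(9.5), 'eef_pos': array([ 488.2, -178.6,   94.3]), 'ft_force': array([-0.4, -0.4,  0.2]), 'gripper_width': np.float64(44.8)}
```

View pics/a3.png

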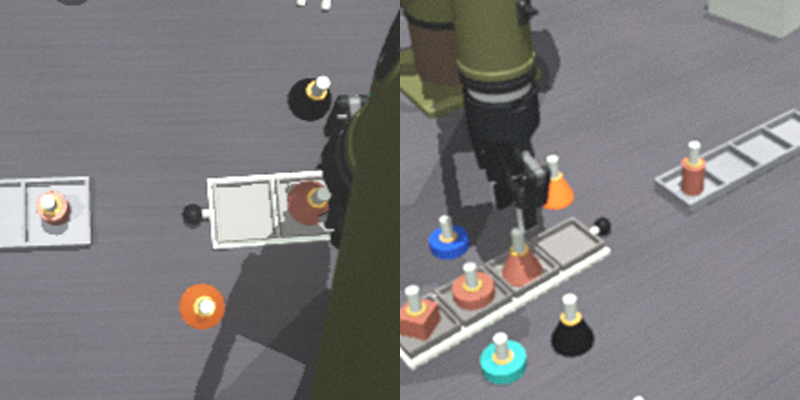

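The cylinder stands upright in its pocket, at left panel (52,206) and right panel (692,168). The gripper is straddling the cone's shank.

Call:
{"api": "send_rows", "payload": {"rows": [[0,0.001,0.015,0],[0,0,0.015,0],[0,0,0.01,0],[0,0,0.002,0],[0,0,0,0],[0,0,0,0]]}}

```text
time: 10.1
eef_pos: [488.9, -178.9, 52.0]
eef_rot: [2.227, 2.214, 0.001]
ft_force: [0.0, 1.1, 0.6]
gripper_width: 44.9
finger_force: 0.0
```

Call:
{"api": "send_rows", "payload": {"rows": [[0,0,0,0],[0,0,0,0],[0,0,0,0],[0,0,0,0],[0,0,0,0],[0,0,0,0]], "gripper": 0.005}}

```text
time: 10.7
eef_pos: [488.9, -178.9, 51.9]
eef_rot: [2.227, 2.214, 0.001]
ft_force: [0.4, -0.1, 6.7]
gripper_width: 11.9
finger_force: 58.6
```

Call:
{"api": "send_rows", "payload": {"rows": [[0,0,-0.01,0],[0,0,-0.025,0],[0,0,-0.035,0],[0.01,0,-0.03,0],[0.03,0,0,0],[0.038,-0.001,0,0],[0.04,-0.001,0,0],[0.04,-0.001,0,0]]}}

```text
time: 11.5
eef_pos: [485.6, -19.4, 151.6]
eef_rot: [-2.229, -2.213, 0.001]
ft_force: [0.8, -0.4, -1.4]
gripper_width: 12.3
finger_force: 58.7
```

Call:
{"api": "send_rows", "payload": {"rows": [[0.04,0,0,0],[0.04,0,0,0],[0.04,0,0,0],[0.035,0,0,0],[0.02,0,0,0],[0.005,0,0,0],[0,0,0,0],[0,0,0,0]]}}

```text
time: 12.3
eef_pos: [487.1, 158.4, 151.3]
eef_rot: [2.228, 2.215, -0.002]
ft_force: [-0.1, 0.3, -0.9]
gripper_width: 11.8
finger_force: 58.7
```

Call:
{"api": "send_rows", "payload": {"rows": [[0,-0.001,0.02,0],[0,0,0.03,0],[0,0,0.025,0],[0,0,0.015,0],[0,0,0.009,0],[0,0,0.004,0],[0,0,0.001,0],[0,0,0,0]]}}

```text
time: 13.1
eef_pos: [487.1, 159.2, 48.0]
eef_rot: [2.228, 2.214, 0.002]
ft_force: [0.2, -0.2, -1.3]
gripper_width: 11.7
finger_force: 58.6
```

Call:
{"api": "send_rows", "payload": {"rows": [[0,0,0.0007,0],[0,0,0,0]]}}

```text
time: 13.3
eef_pos: [486.9, 159.5, 47.3]
eef_rot: [2.227, 2.214, 0.002]
ft_force: [0.1, 0.0, -0.6]
gripper_width: 12.0
finger_force: 58.7
```

Call:
{"api": "send_rows", "payload": {"rows": [[0,0,0.001,0],[0,0,0,0]]}}

```text
time: 13.5
eef_pos: [486.7, 159.5, 46.0]
eef_rot: [2.228, 2.215, 0.001]
ft_force: [0.2, -0.3, 0.3]
gripper_width: 12.0
finger_force: 58.8
```

Call:
{"api": "send_rows", "payload": {"rows": [[0,0,0.0006,0],[0,0,0,0]]}}

```text
time: 13.7
eef_pos: [486.8, 159.5, 45.9]
eef_rot: [2.228, 2.215, 0.001]
ft_force: [-1.0, 0.1, 5.6]
gripper_width: 11.7
finger_force: 59.6
```

Contact made, so I'll release, rise and go to the wheel at (487, -241.5).

Call:
{"api": "send_rows", "payload": {"rows": [[0,0,0,0],[0,0,0,0],[0,0,0,0],[0,0,0,0],[0,0,-0.01,0],[0,0,-0.02,0],[0,0,-0.035,0],[0,0,-0.035,0]], "gripper": 0.045}}

```text
time: 14.5
eef_pos: [485.8, 159.2, 146.2]
eef_rot: [-2.228, -2.214, 0.002]
ft_force: [0.7, -0.7, 0.2]
gripper_width: 45.1
finger_force: 0.0
```

Call:
{"api": "send_rows", "payload": {"rows": [[-0.02,0,0,0],[-0.035,0,0,0],[-0.04,0,0,0],[-0.04,0,0,0],[-0.04,0,0,0],[-0.04,0,0,0],[-0.04,0,0,0],[-0.04,0,0,0]]}}

```text
time: 15.3
eef_pos: [484.5, -137.3, 145.9]
eef_rot: [2.228, 2.214, 0.001]
ft_force: [1.0, -0.6, 0.0]
gripper_width: 45.2
finger_force: 0.0
```

Call:
{"api": "send_rows", "payload": {"rows": [[-0.04,0,0,0],[-0.035,0,0,0],[-0.025,0,0.01,0],[-0.006,0,0.03,0],[0,0,0.02,0],[0,0,0,0],[0,0,0,0]]}}

```text
time: 16.0
eef_pos: [484.0, -241.6, 85.5]
eef_rot: [-2.228, -2.214, 0.0]
ft_force: [0.3, -0.5, -0.0]
gripper_width: 44.9
finger_force: 0.0
```

```bash
python3 look.py 487 -60 60 a4 110
```

```text
top origin 190 108 scale 1.8181818181818181
scene origin 139 109 scale 1.8181818181818181
{'time': np.float64(16.1), 'eef_pos': array([ 485. , -241.9,   86.5]), 'ft_force': array([ 0.5, -0.3, -0.8]), 'gripper_width': np.float64(45.2)}
```

View pics/a4.png

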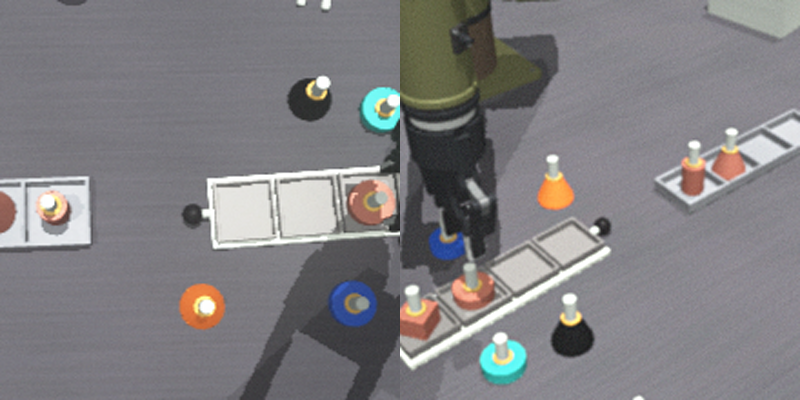

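The cone stands upright in the second pocket, at right panel (730,152). The gripper is over the wheel at right panel (470,275).

Call:
{"api": "send_rows", "payload": {"rows": [[0,0.0025,0.015,0],[0,0,0.015,0],[0,0,0.015,0],[0,0,0.007,0],[0,0,0.002,0],[0,0,0,0],[0,0,0,0]]}}

```text
time: 16.8
eef_pos: [487.2, -242.0, 32.0]
eef_rot: [2.227, 2.214, 0.001]
ft_force: [0.0, 0.0, 0.3]
gripper_width: 44.9
finger_force: 0.0
```

Call:
{"api": "send_rows", "payload": {"rows": [[0,0,0,0],[0,0,0,0],[0,0,0,0],[0,0,0,0],[0,0,0,0],[0,0,0,0]], "gripper": 0.005}}

```text
time: 17.4
eef_pos: [487.0, -242.0, 31.8]
eef_rot: [2.227, 2.214, 0.001]
ft_force: [-0.1, 1.1, 5.0]
gripper_width: 12.2
finger_force: 58.5
```

Call:
{"api": "send_rows", "payload": {"rows": [[0,0,-0.01,0],[0,0,-0.025,0],[0,0,-0.035,0],[0.01,0,-0.03,0],[0.03,0,0,0],[0.04,-0.001,0,0],[0.04,-0.001,0,0],[0.04,0,0,0]]}}

```text
time: 18.2
eef_pos: [484.8, -80.4, 131.5]
eef_rot: [-2.229, -2.214, 0.0]
ft_force: [0.4, 0.9, -1.3]
gripper_width: 12.0
finger_force: 58.5
```

Call:
{"api": "send_rows", "payload": {"rows": [[0.04,0,0,0],[0.04,0,0,0],[0.04,0,0,0],[0.04,0,0,0],[0.04,0,0,0],[0.04,0,0,0],[0.035,0,0,0],[0.02,0,0,0]]}}

```text
time: 19.0
eef_pos: [486.9, 216.0, 131.4]
eef_rot: [-2.226, -2.217, -0.001]
ft_force: [-0.0, -0.7, -0.7]
gripper_width: 11.8
finger_force: 58.5
```

Call:
{"api": "send_rows", "payload": {"rows": [[0.01,0,0,0],[0.004,0,0,0],[0,0,0.02,0],[0,0,0.03,0],[0,0,0.025,0],[0,0,0.015,0],[0,0,0,0],[0,0,0,0]]}}

```text
time: 19.8
eef_pos: [487.4, 226.4, 41.2]
eef_rot: [-2.229, -2.213, 0.001]
ft_force: [-0.0, 0.9, -0.5]
gripper_width: 12.1
finger_force: 58.6
```

Call:
{"api": "send_rows", "payload": {"rows": [[0,-0.002,0.007,0],[0,0,0.005,0],[0,0,0.002,0],[0,0,0,0],[0,0,0,0]]}}

```text
time: 20.3
eef_pos: [485.5, 227.4, 27.3]
eef_rot: [2.228, 2.215, 0.0]
ft_force: [-0.2, -0.9, -1.5]
gripper_width: 11.9
finger_force: 58.6
```

Call:
{"api": "send_rows", "payload": {"rows": [[0,0,0.0007,0],[0,0,0,0]]}}

```text
time: 20.5
eef_pos: [485.4, 227.4, 26.5]
eef_rot: [2.228, 2.215, 0.0]
ft_force: [0.0, -1.9, -0.8]
gripper_width: 12.1
finger_force: 58.6
```

Call:
{"api": "send_rows", "payload": {"rows": [[0,0,0.0006,0],[0,0,0,0]]}}

```text
time: 20.7
eef_pos: [485.4, 227.3, 25.8]
eef_rot: [2.228, 2.215, 0.0]
ft_force: [-0.4, -0.2, -0.9]
gripper_width: 11.5
finger_force: 58.6
```

Call:
{"api": "send_rows", "payload": {"rows": [[0,0,0.0006,0],[0,0,0,0]]}}

```text
time: 20.9
eef_pos: [485.4, 227.4, 25.7]
eef_rot: [2.228, 2.215, 0.0]
ft_force: [-0.8, -0.1, 4.8]
gripper_width: 11.9
finger_force: 59.1
```

Contact again, so I'll release and go to the square at (493, -313.5).

Call:
{"api": "send_rows", "payload": {"rows": [[0,0,0,0],[0,0,0,0],[0,0,0,0],[0,0,0,0],[0,0,-0.01,0],[0,0,-0.025,0],[0,0,-0.04,0],[0,0,-0.045,0]], "gripper": 0.045}}

```text
time: 21.7
eef_pos: [484.2, 226.9, 146.0]
eef_rot: [-2.227, -2.214, 0.004]
ft_force: [0.9, -0.0, -0.6]
gripper_width: 44.8
finger_force: 0.0
```

Call:
{"api": "send_rows", "payload": {"rows": [[-0.02,0,0,0],[-0.035,0,0,0],[-0.04,0,0,0],[-0.04,0,0,0],[-0.04,0,0,0],[-0.04,0,0,0],[-0.04,0,0,0],[-0.04,0,0,0]]}}

```text
time: 22.5
eef_pos: [483.4, -69.2, 146.0]
eef_rot: [2.227, 2.214, 0.001]
ft_force: [0.1, 0.4, 0.6]
gripper_width: 44.6
finger_force: 0.0
```

Call:
{"api": "send_rows", "payload": {"rows": [[-0.04,0,0,0],[-0.04,0.002,0,0],[-0.04,0.002,0,0],[-0.04,0.002,0,0],[-0.04,0.002,0,0],[-0.03,0,0,0],[-0.015,0,0.02,0],[0,0,0.02,0]]}}

```text
time: 23.3
eef_pos: [491.1, -316.3, 106.2]
eef_rot: [2.228, 2.209, 0.0]
ft_force: [-0.3, 1.0, -0.0]
gripper_width: 45.0
finger_force: 0.0
```

Call:
{"api": "send_rows", "payload": {"rows": [[0,0,0.01,0],[0,0,0,0],[0,0,0,0]]}}

```text
time: 23.6
eef_pos: [490.3, -312.3, 95.7]
eef_rot: [2.227, 2.215, 0.0]
ft_force: [0.5, -0.5, 0.6]
gripper_width: 44.9
finger_force: 0.0
```

```bash
python3 look.py 487 -60 60 a5 140
```

```text
top origin 160 78 scale 1.4285714285714286
scene origin 109 79 scale 1.4285714285714286
{'time': np.float64(23.7), 'eef_pos': array([ 490.9, -312.7,   96.3]), 'ft_force': array([ 0. , -1. ,  0.6]), 'gripper_width': np.float64(45.2)}
```

View pics/a5.png

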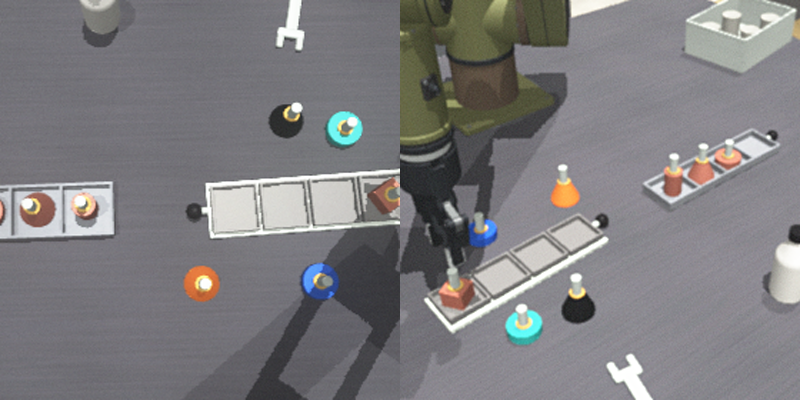

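Three heads stand in the rack and the gripper is over the square's shank, at right panel (453,278).

Call:
{"api": "send_rows", "payload": {"rows": [[0,0.002,0.015,0],[0,0,0.015,0],[0,0,0.013,0],[0,0,0.007,0],[0,0,0.002,0],[0,0,0,0],[0,0,0,0]]}}

```text
time: 24.4
eef_pos: [492.5, -313.0, 43.7]
eef_rot: [2.227, 2.214, 0.0]
ft_force: [-0.0, 0.1, 0.0]
gripper_width: 44.9
finger_force: 0.0
```

Call:
{"api": "send_rows", "payload": {"rows": [[0,0,0,0],[0,0,0,0],[0,0,0,0],[0,0,0,0],[0,0,0,0],[0,0,0,0]], "gripper": 0.005}}

```text
time: 25.0
eef_pos: [492.6, -313.0, 43.8]
eef_rot: [2.227, 2.214, 0.0]
ft_force: [0.4, 1.1, 4.8]
gripper_width: 11.7
finger_force: 58.6
```

Call:
{"api": "send_rows", "payload": {"rows": [[0,0,-0.01,0],[0,0,-0.025,0],[0,0,-0.035,0],[0.01,0,-0.03,0],[0.03,-0.002,0,0],[0.04,-0.002,0,0],[0.04,-0.002,0,0],[0.04,-0.002,0,0]]}}

```text
time: 25.8
eef_pos: [484.1, -151.3, 143.2]
eef_rot: [-2.228, -2.213, 0.001]
ft_force: [0.6, -0.0, -1.2]
gripper_width: 11.9
finger_force: 58.6
```

Call:
{"api": "send_rows", "payload": {"rows": [[0.04,0,0,0],[0.04,0,0,0],[0.04,0,0,0],[0.04,0,0,0],[0.04,0,0,0],[0.04,0,0,0],[0.04,0,0,0],[0.04,0,0,0]]}}

```text
time: 26.6
eef_pos: [486.1, 168.7, 143.2]
eef_rot: [-2.228, -2.215, 0.002]
ft_force: [-0.7, 0.5, -1.2]
gripper_width: 12.0
finger_force: 58.6
```

Call:
{"api": "send_rows", "payload": {"rows": [[0.04,0,0,0],[0.04,0,0,0],[0.03,0,0,0],[0.018,0,0,0],[0,0,0.02,0],[0,0,0.03,0],[0,0,0.02,0],[0,0,0,0]]}}

```text
time: 27.4
eef_pos: [485.0, 293.3, 70.3]
eef_rot: [-2.227, -2.213, 0.012]
ft_force: [-0.4, -1.0, -0.6]
gripper_width: 12.1
finger_force: 58.6
```

Call:
{"api": "send_rows", "payload": {"rows": [[0,0,0.01,0],[0,0,0,0],[0,0,0,0]]}}

```text
time: 27.7
eef_pos: [488.3, 295.3, 63.9]
eef_rot: [2.228, 2.214, 0.002]
ft_force: [0.1, 0.1, -1.8]
gripper_width: 11.9
finger_force: 58.6
```

Call:
{"api": "send_rows", "payload": {"rows": [[0,-0.003,0.01,0],[0,0,0.008,0],[0,0,0.005,0],[0,0,0.0015,0],[0,0,0,0],[0,0,0,0]]}}

```text
time: 28.3
eef_pos: [485.0, 295.5, 38.8]
eef_rot: [2.228, 2.215, 0.0]
ft_force: [-0.5, 0.8, -1.5]
gripper_width: 12.0
finger_force: 58.8
```

Call:
{"api": "send_rows", "payload": {"rows": [[0,0,0.0006,0],[0,0,0,0]]}}

```text
time: 28.5
eef_pos: [484.9, 295.4, 38.2]
eef_rot: [2.228, 2.215, 0.001]
ft_force: [0.1, -0.1, -1.3]
gripper_width: 12.1
finger_force: 58.8
```

Call:
{"api": "send_rows", "payload": {"rows": [[0,0,0.0006,0],[0,0,0,0]]}}

```text
time: 28.7
eef_pos: [485.0, 295.4, 37.8]
eef_rot: [2.228, 2.215, 0.001]
ft_force: [0.2, -0.7, 0.4]
gripper_width: 11.9
finger_force: 59.1
```

Call:
{"api": "send_rows", "payload": {"rows": [[0,0,0.0004,0],[0,0,0,0]]}}

```text
time: 28.9
eef_pos: [485.0, 295.5, 37.7]
eef_rot: [2.228, 2.215, 0.001]
ft_force: [-0.2, -1.0, 3.9]
gripper_width: 11.9
finger_force: 59.5
```

Call:
{"api": "send_rows", "payload": {"rows": [[0,0,0,0],[0,0,0,0],[0,0,0,0],[0,0,0,0],[0,0,-0.01,0],[0,0,-0.025,0],[0,0,-0.04,0],[0,0,-0.04,0]], "gripper": 0.045}}

```text
time: 29.7
eef_pos: [484.2, 295.0, 153.4]
eef_rot: [-2.228, -2.214, 0.002]
ft_force: [1.6, -0.1, -0.5]
gripper_width: 44.9
finger_force: 0.0
```

Call:
{"api": "send_rows", "payload": {"rows": [[-0.02,0,-0.03,0],[-0.04,0,-0.02,0],[-0.04,0,0,0],[-0.04,0,0,0],[-0.04,0,0,0],[-0.04,0,0,0],[-0.04,0,0,0],[-0.04,0,0,0]]}}

```text
time: 30.5
eef_pos: [482.7, -6.2, 203.0]
eef_rot: [2.227, 2.214, 0.001]
ft_force: [0.5, -0.1, 0.5]
gripper_width: 45.0
finger_force: 0.0
```

Call:
{"api": "send_rows", "payload": {"rows": [[-0.03,0,0,0],[-0.02,0,0,0],[0,0,0,0],[0,0,0,0]]}}

```text
time: 30.9
eef_pos: [482.6, -54.7, 202.6]
eef_rot: [-2.23, -2.213, -0.001]
ft_force: [0.3, 0.1, 0.4]
gripper_width: 45.0
finger_force: 0.0
```

```bash
python3 look.py 485 193 20 a6 80
```

```text
top origin 86 145 scale 2.5
scene origin 249 113 scale 2.5
{'time': np.float64(31.0), 'eef_pos': array([482.5, -53.8, 202.4]), 'ft_force': array([-0.5, -0.4,  0.8]), 'gripper_width': np.float64(44.9)}
```

View pics/a6.png

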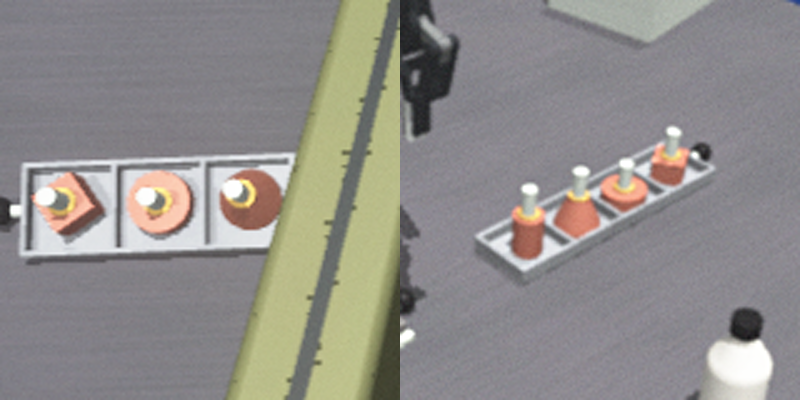

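All four heads stand upright, one to a pocket. From the rack's knob the order is square, wheel, cone, cylinder, at right panel (668,160), (625,188), (578,210) and (528,230). The arm is clear of everything.

```bash
python3 -c "
from rig import *
print(sign_off())"
```

```text
the job is handed in; nothing more can be done
None
```

The job is handed in at about 31 s of the 112 s limit: the last picture shows all four heads upright in the rack, cylinder farthest from its knob, then cone, wheel and square nearest; the arm did not go near the bottle, spanner or tin.

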